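Gather the ear tags in the reading corner

TASK

Get the ear tags ready for a reading: first lower the lid of the grey shield box fully closed without slamming it, so that the reference tag inside stays silent. Then lift the black tote by its handle, straight up clear of the bench and everything on it, and tip it about 30 degrees towards its blue corner until all four loose yellow tags have slid together into that corner. Finish still holding the tote still, up in the air and tilted; spill no tag and leave the other things on the bench where they are.

Things in the scene. Friction and masses are not known exactly. Their poses are not given: they have to be found in the camera images.
- shield_box: grey metal shielding box fixed to the bench, 150 x 150 mm, 70 mm high; origin at the centre of its underside; its front faces its own -x, the lid's hinge runs along the top of its +x side, parallel to its y
- lid (a joint): hinge angle of the shield box's lid in rad: 0 = fully closed, growing as it opens; it stands open 1.0 to 1.4 at the start. The hinge is stiff (about 0.28 N m): the lid stays where it is left and must be pushed all the way down
- lid_hinge (a point): point on the lid's hinge line, mid-width, level with the underside of the lid (70 mm above the bench). Its frame turns with the lid: its -x runs along the lid from the hinge to the free edge, its +z is the outward normal of the lid. The lid is an aluminium plate 150 x 150 mm, 8 mm thick, with a red finger tab 60 mm wide reaching 20 mm beyond the middle of its free edge (170 mm from the hinge)
- lid_tab (a point): middle of the end of the red tab, on the lid's outer face: 170 mm from the hinge
- tote: black open tote, 170 (its x) x 120 (its y) x 45 mm high, walls and floor 4 mm, white liner, about 0.3 kg, loose on the bench; origin at the centre of its underside. A grey fixed bail handle spans it lengthwise over the middle: a flat-sided bar along the tote's x, 14 mm wide (in its y), 20 mm tall, from 90 to 110 mm above the tote's underside, on a post at each short end. One corner, at its -x and +y, is blue outside and on the floor
- tote_grip (a point): centre of the tote's handle bar, 100 mm above its underside; axes as the tote's
- blue_corner (a point): the inner corner of the tote's floor in the blue corner: at -81, +56, +4 mm in the tote's frame
- tag0: yellow plastic ear tag loose in the tote: a disc 26 mm across and 7 mm thick with a 10 mm boss 5 mm high on top; 12 g, slippery (friction about 0.14); origin at the centre of its underside
- tag1: yellow plastic ear tag loose in the tote: a disc 26 mm across and 7 mm thick with a 10 mm boss 5 mm high on top; 12 g, slippery (friction about 0.14); origin at the centre of its underside
- tag2: yellow plastic ear tag loose in the tote: a disc 26 mm across and 7 mm thick with a 10 mm boss 5 mm high on top; 12 g, slippery (friction about 0.14); origin at the centre of its underside
- tag3: yellow plastic ear tag loose in the tote: a disc 26 mm across and 7 mm thick with a 10 mm boss 5 mm high on top; 12 g, slippery (friction about 0.14); origin at the centre of its underside
- pot_fixture: bystander, fixed at the back: cream plate with four grey pots and a white knob, 160 x 200 x 121 mm; origin under its centre
- tape: bystander, loose: black roll of tape lying flat, 56 mm across, 18 mm high, between box and tote; origin under its centre
- screwdriver: bystander, loose: red screwdriver lying at the right; origin under its middle
- pen: bystander, loose: clear pen 140 mm long lying at the back; origin under its middle
- beaker: bystander, loose: white ceramic cup 70 mm across, 80 mm high, at the back; origin under its centre

How it is judged:
By the outcome, as a careful person would: the job done as asked, in the order asked, and still so for the second after the job is handed in, while the arm keeps its last pose, push and grip.
It also fails if it takes over 59 s, if anything falls off the work surface, if the arm or the gripper's body presses on something with over 40 N, if the wrist force passes 120 N, or if a joint passes its speed limit or range.

ROBOT

A 6-joint arm with a two-finger parallel gripper is mounted at the origin on the work surface. World frame = base frame: x ahead of the robot, y to its left, z up, the work surface at z = 0. Lengths are in m, angles in rad, forces in N, time in s.
With the tool pointing down it reaches from about 0.25 to 0.725 m from the base axis. Payload 4 kg.
Tool frame: the origin (TCP) lies midway between the tips of the shut fingers; the grasp point (between the pads) lies 19 mm behind it; z points along the fingers, x is the direction in which the jaws open and shut, and the axes are right-handed (so a half turn about z gives the same grasp; the last joint's range is limited). The gripper opens to 85 mm and grips with 20 to 120 N. Pads are 22 mm wide; open, the fingers measure 114 mm over their backs; the gripper's body (76 mm by 85 mm) begins 54 mm behind the grasp point. The pads swing forward as they close: fully open they stand 13 mm farther back than shut.
Start: joints at [1.21, 0.241, 0.005, 1.335, 0, 1.571], TCP at [0.177, 0.468, 0.231] pointing down, gripper open.
Joint ranges: [-2.72, 2.72], [-1.05, 1.87], [-1.09, 1.28], [-1.99, 2.15], [-1.42, 1.44], [-3.14, 3.14]. Speed limits (rad/s): [2.79, 2.79, 3.14, 3.14, 3.14, 3.14].

INTERFACE

Orientations are given as a unit quaternion [x, y, z, w].
In Python, from workcell import bot gives the robot as it stands.
- The arm moves only by the tool drive_tool, never from a script. Its argument "rows" is text: rows parted by semicolons, each of 5 numbers parted by spaces: the finger opening in mm, from 0 to 85.4, then the shift along the tool's x, y, z in mm, then the turn about the tool's z in rad. A call has 1 to 12 rows; each row shifts and turns the commanded pose from where the row before left it, along the tool's axes as they then stand; what a row does not reach is not made up. A row lasts 1/10 s, in which the tool goes at most 50 mm and 8.59 degrees, less where a joint would pass 70% of its speed; a pose out of reach is approached as far as the arm can. A call is refused whole if a number of a shift passes 50 or a number of a turn 0.15, either way. A call with a gripper value outside its range is refused whole. The fingers move at their own pace and stop on an object; the grip force is fixed at half the most. Time passes only in rows, so rows that do not move let the fingers close. It gives the time, the measured TCP pose, the force and the opening at its end, in the units of the state.
- bot.get_obs(): the state, without advancing time (a new reading comes with each control period).
- bot.camera(name): name is "scene" or "side" or "wrist"; returns a dict with "image" (480x640x3 uint8, red, green, blue), "vertical_fov" (degrees; the focal length in pixels is half the picture's height over the tangent of half this angle, whatever the lens; pixels are square), "cx", "cy" (the principal point, pixels), "k1" (the pictures are not rectified: a ray, as slopes to the right and down, at radius r is drawn at 1 + k1 r^2 times it, then the intrinsics apply), "R" (3x3) and "t" (3): a world point X has camera coordinates R X + t; the wrist camera has in their place "tool_from_camera" (4x4, takes a point from camera to tool coordinates, whose origin is the TCP and whose axes are the tool frame's). Camera axes: x right, y down, z forward; pixel columns grow to the right and rows downward; lengths in m; the calibration is good to about 2 mm. A picture is of the moment at which its call begins: read the wrist's pose just before it. There is no depth.
- bot.job_done(): hands the job in, once; it reports no verdict.
The state is a dict: "clock": time; "joint_pos": joint angles; "joint_vel": joint speeds; "tau": joint torques, N m; "eef_pos": TCP position; "tool_rot": TCP orientation; "ft_force": force on the tool from outside, world axes, zero at the start; "ft_torque": the same for the moment, N m; "grip_width": finger opening in m.
Only numpy, scipy, OpenCV 4.12 (cv2) and the standard library are available. Lean on these libraries where they do the work, as an engineer would, in place of code of your own. Each camera call takes 0.05 s, during which the arm holds its last target. There are 200 camera calls.

## Working session

There is one attempt and no reset: what is moved stays moved. The work goes in short steps, Python scripts to look and compute and a tool call to move; the robot and the scene stay as the last step left them, time stands still between calls to the robot, and variables do not carry over. Pictures are saved under pics/ and viewed, about 8 in all and at most 12, crops included, and the job is handed in when it is done.

Besides the shell and the picture viewer there is one more tool, called after ">>>" in YAML: its name, and indented under it one key for each argument. drive_tool: Moves the arm, as the interface text tells. Its arguments: {"type":"object","properties":{"rows":{"type":"string"}},"required":["rows"]}

```bash
mkdir -p pics; ls
python3 - <<'E'
from workcell import bot
import cv2,numpy as np,pickle
print(bot.get_obs())
for n in("scene","side"):
    c=bot.camera(n); cv2.imwrite(f"pics/{n}0.png",c["image"][:,:,::-1]); pickle.dump(c,open(f"pics/{n}0.pkl","wb"))
    print(n,{k:v for k,v in c.items() if k!="image"})
E
```

```text
pics
{'clock': 0.0, 'joint_pos': array([ 1.21004601e+00,  2.41443933e-01,  3.68819054e-03,  1.33520327e+00,
       -7.59852180e-07,  1.57078936e+00]), 'joint_vel': array([-0.0005682 , -0.00122375,  0.00024   ,  0.00091795, -0.00142611,
       -0.00045756]), 'tau': array([-1.04355000e-03, -3.72323871e+01,  2.52405971e+01,  1.69316382e-02,
       -1.81780247e-04, -8.18390390e-06]), 'eef_pos': array([0.17625835, 0.46720626, 0.23038376]), 'tool_rot': array([ 8.22486550e-01,  5.68783532e-01, -8.89180345e-04,  6.15357815e-04]), 'ft_force': array([-1.17992857,  0.04136952,  0.96423818]), 'ft_torque': array([0.0584827 , 0.00183585, 0.02601449]), 'grip_width': 0.08557395108593059}
scene {'vertical_fov': 49.555573501975324, 'cx': 316.86305126621244, 'cy': 234.48624230186118, 'k1': -0.060920312747526295, 'R': array([[ 0.66478736,  0.74682253, -0.0177168 ],
       [ 0.52892408, -0.48730717, -0.69481727],
       [-0.52753871,  0.4525349 , -0.71896806]]), 't': array([-0.35476088, -0.26246146,  1.70359373])}
side {'vertical_fov': 57.26922521819637, 'cx': 323.9606608114057, 'cy': 242.93811512970635, 'k1': 0.032481340363774015, 'R': array([[ 9.87566725e-01, -1.57199120e-01, -6.33101238e-04],
       [-1.00959458e-01, -6.31156907e-01, -7.69056660e-01],
       [ 1.20495444e-01,  7.59558684e-01, -6.39180298e-01]]), 't': array([-0.59194107,  0.08013329,  0.95399461])}
```

View pics/scene0.png

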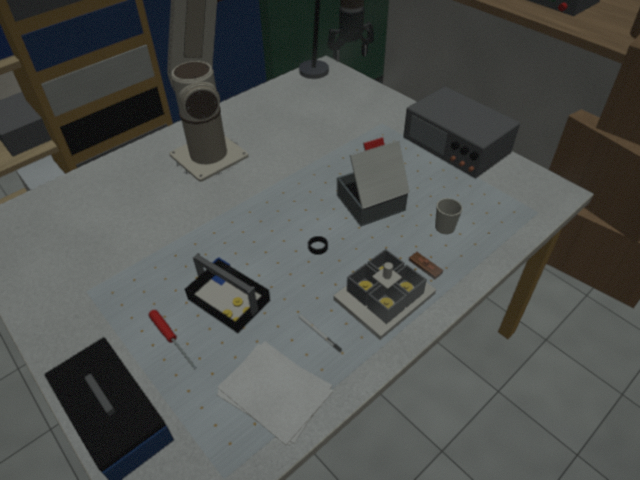

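View pics/side0.png

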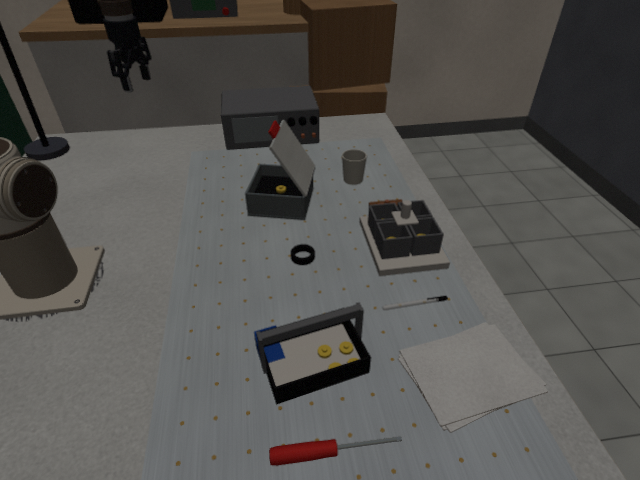

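```bash
cat > h.py <<'E'
import numpy as np,cv2,pickle
from scipy.spatial.transform import Rotation as Rn
from scipy.optimize import least_squares
def proj(c,X):
    X=np.atleast_2d(X)@np.array(c["R"]).T+c["t"]; s=X[:,:2]/X[:,2:]
    s=s*(1+c["k1"]*(s**2).sum(1,keepdims=True)); f=240/np.tan(np.radians(c["vertical_fov"])/2)
    return s*f+[c["cx"],c["cy"]]
def ray(c,uv):
    f=240/np.tan(np.radians(c["vertical_fov"])/2); d=(np.array(uv)-[c["cx"],c["cy"]])/f; s=d.copy()
    for _ in range(20): s=d/(1+c["k1"]*(s@s))
    R=np.array(c["R"]); return -R.T@c["t"], R.T@np.r_[s,1]
def atz(c,uv,z):
    o,d=ray(c,uv); return o+d*(z-o[2])/d[2]
def load(n): return pickle.load(open(f"pics/{n}.pkl","rb"))
def crop(im,x,y,w=133,h=100,k=3):
    o=cv2.resize(im[y:y+h,x:x+w,::-1],None,fx=k,fy=k,interpolation=cv2.INTER_CUBIC); o=cv2.convertScaleAbs(o,alpha=1.6,beta=10)
    for i in range((-x)%20,w,20): cv2.line(o,(i*k,0),(i*k,6),(0,255,0)); cv2.putText(o,str(x+i),(i*k,16),0,.35,(0,255,0))
    for i in range((-y)%20,h,20): cv2.line(o,(0,i*k),(6,i*k),(0,255,0)); cv2.putText(o,str(y+i),(8,i*k+4),0,.35,(0,255,0))
    return o
E
python3 - <<'E'
from h import *
a=load("side0")["image"];b=load("scene0")["image"]
cv2.imwrite("pics/m1.png",np.vstack([np.hstack([crop(a,225,120),crop(b,310,130)]),np.hstack([crop(a,248,302),crop(b,160,245)])]))
E
```

```text
(no output)
```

View pics/m1.png

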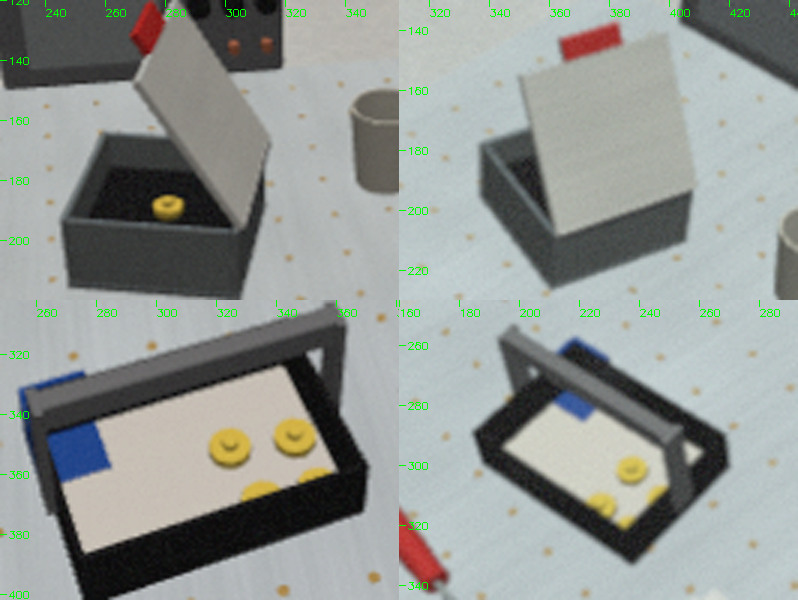

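```bash
cat > fit.py <<'E'
from h import *
S=load("side0");C=load("scene0")
def place(p,L): return Rn.from_euler('z',p[2]).apply(L)+[p[0],p[1],0]
def lidpt(th,s,y,n): return [.075-s*np.cos(th)+n*np.sin(th),y,.07+s*np.sin(th)+n*np.cos(th)]
B=[(S,245.7,193.3,[-.075,-.075,.07]),(S,248,215.7,[-.075,-.075,0]),(S,305.3,219.7,[.075,-.075,0]),(S,260,164.7,[-.075,.075,.07]),
 (C,361.3,226.3,[.075,-.075,0]),(C,405.7,210.3,[.075,.075,0]),(C,337.3,178.7,[-.075,-.075,.07]),(C,338.7,195,[-.075,-.075,0])]
L=[(S,270,147.7,(.15,-.075,0)),(C,350.3,155.3,(.15,-.075,.008)),(C,399.7,141.7,(.15,.075,.008)),(C,408.3,193.3,(0,.075,.008)),(C,362.3,208.7,(0,-.075,.008)),(C,363.7,143.3,(.17,-.03,.008)),(C,383,137.7,(.17,.03,.008))]
def rb(p): return np.r_[tuple(proj(c,place(p,[q]))[0]-[u,v] for c,u,v,q in B)+tuple(proj(c,place(p,[lidpt(p[3],*q)]))[0]-[u,v] for c,u,v,q in L)]
r=least_squares(rb,[.45,.3,0,1.2],loss='soft_l1');print("box",r.x,np.round(rb(r.x),1))
T=[(S,370.3,357.7,[.085,-.06,.045]),(S,369,373,[.085,-.06,0]),(S,254.7,331.3,[-.085,.06,.045]),(S,278,398,[-.085,-.06,0]),
 (C,184.7,289,[-.085,-.06,.045]),(C,238,332.7,[.085,-.06,0]),(C,269.7,290.7,[.085,.06,.045]),(C,218.7,257.7,[-.085,.06,.045])]
G=[(S,256.3,333,-1,.007),(S,260.3,340.3,-1,-.007),(S,363,308.7,1,-.007),(C,193.7,257.7,-1,-.007),(C,199,254,-1,.007),(C,251,290.7,1,-.007),(C,257,287.7,1,.007)]
def rt(p): return np.r_[tuple(proj(c,place(p,[q]))[0]-[u,v] for c,u,v,q in T)+tuple(proj(c,place(p,[[s*p[3],y,.11]]))[0]-[u,v] for c,u,v,s,y in G)]
q=least_squares(rt,[.45,-.1,.2,.085],loss='soft_l1');print("tote",q.x,np.round(rt(q.x),1))
print("tab",place(r.x,[lidpt(r.x[3],.17,0,.008)]))
for n,uv in(("tape",(318,245)),):print(n,atz(C,uv,.009))
print("tapeS",atz(S,(303,254),.009), "scrdr",atz(S,(304,452),.012),atz(S,(400,438),.003),"pen",atz(S,(384,307),.005),"pot",atz(S,(360,215),0),atz(S,(380,272),0),"beaker",atz(S,(354,180),0))
E
python3 fit.py
```

```text
box [ 0.52296686  0.22013674 -0.2885469   1.02412278] [-0.2 -0.5  0.6 -0.   0.8  0.5  0.1 -1.9 -1.2  0.7  0.   0.5 -1.  -1.7
 -2.6  0.1 -0.1 -0.1 -0.  -0.1 -0.3 -1.5  1.5 -0.3  0.1  0.5  0.1 -0.1
  0.5 -0.4]
tote [ 0.53322134 -0.29198604  0.20414868  0.09041383] [ 1.6 -1.3  1.1 -1.1  2.   0.8 -1.   5.6 -0.5 -1.1 -0.   0.5 -0.5 -1.9
 -0.2  0.2  1.2 -1.3 -0.6 -2.1  0.8 -1.1 -0.4 -1.7 -1.5 -1.6 -1.6  0.4
 -3.5 -0.6]
tab [[0.51669708 0.22199781 0.21938273]]
tape [ 0.55119572 -0.01130584  0.009     ]
tapeS [ 0.54896546 -0.01189823  0.009     ] scrdr [ 0.49633095 -0.4589494   0.012     ] [ 0.64547463 -0.45668209  0.003     ] pen [ 0.69096542 -0.19412045  0.005     ] pot [0.71396926 0.12717795 0.        ] [ 0.7107504  -0.08852282  0.        ] beaker [0.73433264 0.29692637 0.        ]
```

```bash
cat > way.py <<'E'
from h import *
from workcell import bot
def rows(W,yaw=None):  # world waypoints -> tool-frame shifts mm from measured pose, turn to yaw (tool x angle) total
    o=bot.get_obs(); p=o["eef_pos"]; R=Rn.from_quat(o["tool_rot"]); M=R.as_matrix()
    print("tcp",p.round(4),"F",o["ft_force"].round(1),"t",o["clock"],"w",o["grip_width"], "tilt",np.degrees(np.arccos(-M[2,2])).round(2))
    a=np.arctan2(M[1,0],M[0,0]); print("yaw",a.round(3),"q",o["joint_pos"].round(3))
    if yaw is not None:
        print("turn",-(yaw-a)); M=np.c_[[np.cos(yaw),np.sin(yaw),0],[np.sin(yaw),-np.cos(yaw),0],[0,0,-1]]
    for w in W: print(np.round((M.T@(np.array(w)-p))*1000,1)," ->",np.round(w,3)); p=np.array(w)
E
cat > lid.py <<'E'
from way import *
b=[.523,.2201,-.2885]
def tcp(th,s=.135,off=0):
    P=np.array([.075-s*np.cos(th)+(.008+off)*np.sin(th)+.011*min(1,th/.2),0,.07+s*np.sin(th)+(.008+off)*np.cos(th)])
    return Rn.from_euler('z',b[2]).apply(P)+[b[0],b[1],0]
E
python3 - <<'E'
from lid import *
p=tcp(1.024,off=.04)
rows([[p[0],p[1],.29],p]+[tcp(t) for t in (1.024,.9,.75,.6,.45,.3,.15,.05,0,-.02)],yaw=np.pi/2-.2885)
E
```

```text
tcp [0.1763 0.4673 0.2305] F [-0.6 -0.8 -0. ] t 0.1 w 0.08510814507908498 tilt 0.11
yaw 1.21 q [1.21  0.241 0.004 1.335 0.    1.571]
turn -0.07233305778235888
[-138.3  459.5  -59.5]  -> [0.577 0.204 0.29 ]
[ 0.   0.  79.7]  -> [0.577 0.204 0.21 ]
[  0.  -34.2  20.8]  -> [0.545 0.214 0.189]
[  0.  -14.3   8.8]  -> [0.531 0.218 0.181]
[  0.  -15.7  12.8]  -> [0.516 0.222 0.168]
[ -0.  -13.6  15. ]  -> [0.503 0.226 0.153]
[  0.  -11.2  16.9]  -> [0.492 0.229 0.136]
[-0.  -8.5 18.4]  -> [0.484 0.232 0.118]
[ 0.  -8.4 19.5]  -> [0.476 0.234 0.098]
[-0.  -7.6 13.3]  -> [0.469 0.236 0.085]
[-0.  -3.3  6.7]  -> [0.465 0.237 0.078]
[ 0.  -1.2  2.7]  -> [0.464 0.238 0.075]
```

>>> drive_tool:
  rows: "0 0 0 -40 -0.072; 0 0 0 -20 0; 0 -14 46 0 0; 0 -14 46 0 0; 0 -14 46 0 0; 0 -14 46 0 0; 0 -14 46 0 0; 0 -14 46 0 0; 0 -14 46 0 0; 0 -14 46 0 0; 0 -14 46 0 0; 0 -14 46 0 0"

```text
clock: 1.3
eef_pos: [0.5788, 0.2011, 0.2908]
tool_rot: [0.802, 0.598, -0.0, -0.0]
ft_force: [0.3, 0.9, 0.1]
grip_width: -0.0003
```

Run:
```python
from lid import *
p=tcp(1.024,off=.04)
rows([p],yaw=np.pi/2-.2885)
```

```text
tcp [0.5788 0.2011 0.2908] F [0.3 0.9 0.1] t 1.3 w -0.0003059213862348448 tilt 0.05
yaw 1.282 q [0.334 0.467 0.483 1.588 0.    0.623]
turn -0.0005377610656123188
[ 2.3 -2.1 80.5]  -> [0.577 0.204 0.21 ]
```

>>> drive_tool:
  rows: "0 2 -2 40 0; 0 0 0 40 0; 0 0 -12 7 0; 0 0 -12 7 0; 0 0 -10 7 0; 0 0 -7 4 0; 0 0 -7 5 0; 0 0 -8 6 0; 0 0 -8 7 0"

```text
clock: 2.2
eef_pos: [0.5147, 0.2234, 0.1684]
tool_rot: [0.802, 0.598, 0.0, 0.0]
ft_force: [1.3, -1.4, 0.4]
grip_width: -0.0001
```

Run:
```python
from lid import *
rows([tcp(.75)]); 
c=bot.camera("side");pickle.dump(c,open("pics/s1.pkl","wb"));d=bot.camera("scene")
cv2.imwrite("pics/m2.png",np.hstack([crop(c["image"],220,60,133,160),crop(d["image"],310,70,133,160)]))
```

```text
tcp [0.5147 0.2234 0.1684] F [ 1.3 -1.4  0.4] t 2.2 w -0.00013085509627580567 tilt 0.06
yaw 1.282 q [ 0.41   0.393  0.053  1.23  -0.     0.699]
[-0.8  1.6  0.5]  -> [0.516 0.222 0.168]
```

View pics/m2.png

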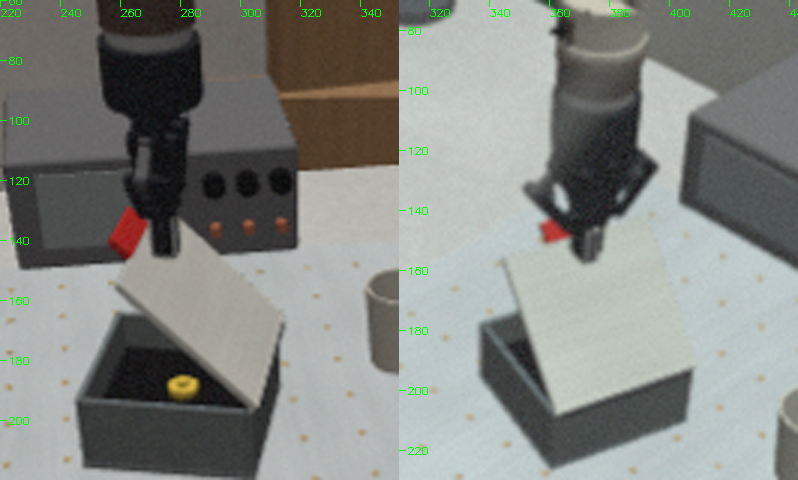

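The lid's free corner has dropped from (270,148) to (258,156), with the fingertips on its outer face near (275,145). It is moving with the tool, so I'll carry on down.

>>> drive_tool:
  rows: "0 0 -6 7 0; 0 0 -6 8 0; 0 0 -6 8 0; 0 0 -5 9 0; 0 0 -4 9 0; 0 0 -4 9 0; 0 0 -4 10 0; 0 0 -4 10 0; 0 0 -4 7 0; 0 0 -3 5 0; 0 0 -3 4 0; 0 0 -2 3 0"

```text
clock: 3.5
eef_pos: [0.4658, 0.2379, 0.0791]
tool_rot: [0.801, 0.598, 0.0, 0.0]
ft_force: [-0.7, -0.0, -0.2]
grip_width: -0.0003
```

>>> drive_tool:
  rows: "0 0 -2 2 0; 0 0 -1 2 0; 0 0 0 2 0; 0 0 0 2 0; 0 0 0 1 0"

```text
clock: 4.0
eef_pos: [0.4656, 0.2383, 0.078]
tool_rot: [0.802, 0.598, 0.004, 0.002]
ft_force: [-12.1, -10.5, 49.7]
grip_width: -0.0001
```

>>> drive_tool:
  rows: "0 0 0 -4 0; 0 0 0 -10 0; 0 0 0 -40 0; 0 0 0 -50 0; 0 0 0 -50 0; 0 0 0 -50 0; 85 0 0 -30 0; 85 0 0 0 0"

```text
clock: 4.8
eef_pos: [0.4651, 0.24, 0.3098]
tool_rot: [0.801, 0.598, 0.005, 0.001]
ft_force: [0.2, 0.4, -0.8]
grip_width: 0.0281
```

Run:
```python
from way import *
t=[.5332,-.292,.204]
rows([[.533,-.292,.33]],yaw=np.pi/2+.204)
```

```text
tcp [0.4651 0.24   0.3098] F [ 0.2  0.4 -0.8] t 4.8 w 0.02813462982859832 tilt 0.58
yaw 1.282 q [0.476 0.262 0.235 1.534 0.    0.765]
turn -0.49253018269099447
[-534.7  -41.3  -20.2]  -> [ 0.533 -0.292  0.33 ]
```

>>> drive_tool:
  rows: "85 -44 -3 -2 -0.12; 85 -44 -8 -2 -0.12; 85 -43 -13 -2 -0.12; 85 -41 -18 -2 -0.13; 85 -38 -23 -2 0; 85 -38 -23 -2 0; 85 -38 -23 -2 0; 85 -38 -23 -2 0; 85 -38 -23 -2 0; 85 -38 -23 0 0; 85 -38 -23 0 0; 85 -38 -23 0 0"

```text
clock: 6.0
eef_pos: [0.2815, -0.2648, 0.3212]
tool_rot: [0.633, 0.774, 0.0, -0.001]
ft_force: [1.1, -0.4, -0.3]
grip_width: 0.0848
```

Run:
```python
from way import *
rows([[.533,-.292,.33]],yaw=np.pi/2+.204)
```

```text
tcp [ 0.2815 -0.2648  0.3212] F [ 1.1 -0.4 -0.3] t 6.0 w 0.08480339876059416 tilt 0.11
yaw 1.772 q [-7.550e-01 -9.000e-03 -4.900e-02  1.532e+00  1.000e-03 -9.560e-01]
turn -0.0030069507081080804
[-77.6 240.8  -8.8]  -> [ 0.533 -0.292  0.33 ]
```

>>> drive_tool:
  rows: "85 -14 43 0 0; 85 -13 43 0 0; 85 -13 43 0 0; 85 -13 42 0 0; 85 -13 42 0 0; 85 -12 28 0 0; 85 0 0 0 0"

```text
clock: 6.7
eef_pos: [0.5374, -0.2916, 0.3173]
tool_rot: [0.632, 0.775, -0.0, -0.003]
ft_force: [0.1, 0.3, -0.6]
grip_width: 0.085
```

Run:
```python
from way import *
rows([[.533,-.292,.33]],yaw=np.pi/2+.204)
o=bot.get_obs();c=bot.camera("wrist");c["obs"]=o;pickle.dump(c,open("pics/w1.pkl","wb"))
print(c["tool_from_camera"],c["vertical_fov"])
s=bot.camera("side"); im=np.hstack([cv2.resize(c["image"][:,:,::-1],(533,400)),cv2.resize(crop(s["image"],225,120,90,120),(266,400))])
cv2.imwrite("pics/m3.png",im)
```

```text
tcp [ 0.5374 -0.2916  0.3173] F [ 0.1  0.3 -0.6] t 6.7 w 0.08499704120985892 tilt 0.33
yaw 1.774 q [-4.970e-01  4.730e-01  5.600e-01  1.664e+00  1.000e-03 -7.010e-01]
turn -0.0005520233991527235
[  0.5  -4.4 -12.7]  -> [ 0.533 -0.292  0.33 ]
[[ 9.99999955e-01  2.07209664e-04  2.15784793e-04 -9.45198326e-05]
 [-2.63536645e-04  9.51520115e-01  3.07586413e-01 -7.78105653e-02]
 [-1.41588694e-04 -3.07586457e-01  9.51520127e-01 -1.42287313e-01]
 [ 0.00000000e+00  0.00000000e+00  0.00000000e+00  1.00000000e+00]] 62.251231828116715
```

View pics/m3.png

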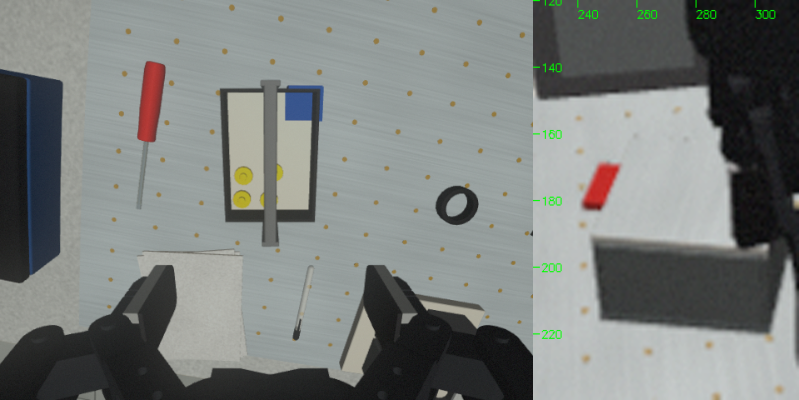

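Run:
```python
from way import *
c=load("w1");o=c["obs"];M=Rn.from_quat(o["tool_rot"]).as_matrix();T=np.array(c["tool_from_camera"])
R=M@T[:3,:3];t=M@T[:3,3]+o["eef_pos"]; c["R"]=R.T;c["t"]=-R.T@t
s=640/533
e=[atz(c,(270.2*s,v*s),.11) for v in(80.5,246)]; d=e[0]-e[1];print(e,(e[0]+e[1])/2,np.linalg.norm(d),np.arctan2(-d[1],-d[0]))
for u,v in[(220,89),(321,87),(315,221),(225.5,221.5)]: print(atz(c,(u*s,v*s),.045))
m=(e[0]+e[1])/2
rows([[m[0],m[1],.20],[m[0],m[1],.081]],yaw=np.pi/2+np.arctan2(-d[1],-d[0]))
```

```text
[array([ 0.44410287, -0.30947727,  0.11      ]), array([ 0.62076202, -0.27289877,  0.11      ])] [ 0.53243244 -0.29118802  0.11      ] 0.18040632392024136 0.2041717330071801
[ 0.46219023 -0.36643676  0.045     ]
[ 0.43558842 -0.24904655  0.045     ]
[ 0.60238171 -0.21501142  0.045     ]
[ 0.62714366 -0.33231403  0.045     ]
tcp [ 0.5343 -0.2915  0.3198] F [0.1 0.  0.2] t 6.8 w 0.08518135436952877 tilt 0.27
yaw 1.773 q [-0.499  0.466  0.556  1.666 -0.    -0.701]
turn -0.0023880934857345437
[  0.7  -1.8 119.8]  -> [ 0.532 -0.291  0.2  ]
[  0.   0. 119.]  -> [ 0.532 -0.291  0.081]
```

Lid flat and closed (tab end around (250,185) in the side crop). The wrist view puts the bar centre at (0.532, -0.291) with yaw 0.204, which agrees with the first fit. The interface has no tilt command, so before grasping I'll test in free air how the tool behaves at the reach limit.

>>> drive_tool:
  rows: "85 0 0 -40 0; 85 -26 30 0 0; 85 -26 30 0 0; 85 -26 30 0 0; 85 -26 30 0 0; 85 -26 30 0 0; 85 0 0 0 0"

```text
clock: 7.5
eef_pos: [0.6556, -0.3618, 0.3243]
tool_rot: [0.633, 0.774, 0.005, 0.026]
ft_force: [-0.5, 0.4, -1.1]
grip_width: 0.085
```

Run:
```python
from way import *
rows([]);print(Rn.from_quat(bot.get_obs()["tool_rot"]).as_matrix().round(3))
```

```text
tcp [ 0.6556 -0.3618  0.3243] F [-0.5  0.4 -1.1] t 7.5 w 0.08496283407339365 tilt 3.0
yaw 1.77 q [-0.504  0.856  1.269  1.932 -0.    -0.704]
[[-0.198  0.979  0.046]
 [ 0.98   0.199 -0.025]
 [-0.034  0.04  -0.999]]
```

>>> drive_tool:
  rows: "85 -26 30 0 0; 85 -26 30 0 0; 85 -26 30 0 0; 85 0 0 0 0"

```text
clock: 7.9
eef_pos: [0.7016, -0.3881, 0.2954]
tool_rot: [0.631, 0.773, 0.012, 0.065]
ft_force: [-0.4, 0.7, -0.5]
grip_width: 0.0844
```

Run:
```python
from way import *
rows([]);print(Rn.from_quat(bot.get_obs()["tool_rot"]).as_matrix().round(3)[:,2])
```

```text
tcp [ 0.7016 -0.3881  0.2954] F [-0.4  0.7 -0.5] t 7.9 w 0.08442476385450906 tilt 7.59
yaw 1.767 q [-0.505  0.9    1.272  1.81   0.    -0.706]
[ 0.116 -0.064 -0.991]
```

>>> drive_tool:
  rows: "85 0 0 0 0; 85 0 0 0 0; 85 0 0 0 0"

```text
clock: 8.2
eef_pos: [0.7023, -0.3879, 0.2978]
tool_rot: [0.631, 0.773, 0.012, 0.067]
ft_force: [0.3, 0.7, -0.1]
grip_width: 0.0854
```

>>> drive_tool:
  rows: "85 26 -30 0 0; 85 26 -30 0 0; 85 26 -30 0 0; 85 0 0 0 0"

```text
clock: 8.6
eef_pos: [0.6132, -0.3376, 0.2795]
tool_rot: [0.631, 0.773, 0.01, 0.056]
ft_force: [-1.1, 0.6, -1.6]
grip_width: 0.0847
```

Run:
```python
from way import *
rows([]);print(Rn.from_quat(bot.get_obs()["tool_rot"]).as_matrix().round(3)[:,2])
```

```text
tcp [ 0.6132 -0.3376  0.2795] F [-1.1  0.6 -1.6] t 8.6 w 0.08468393639044201 tilt 6.57
yaw 1.769 q [-0.503  0.562  0.602  1.496 -0.    -0.704]
[ 0.1   -0.055 -0.993]
```

Pushing past the reach limit tilts the tool outward, and the tilt stays, so that is how to tip the tote. The blue corner already points at the robot, so an outward tool tilt lowers it. Next I need to see whether the inner limit tilts the tool back upright for the grasp.

>>> drive_tool:
  rows: "85 28 -33 -6 0; 85 28 -33 -6 0; 85 28 -33 -6 0; 85 28 -33 -6 0; 85 28 -33 -6 0; 85 28 -33 -6 0; 85 28 -33 -6 0; 85 28 -33 -6 0; 85 28 -33 -6 0; 85 28 -33 -6 0; 85 0 0 0 0"

```text
clock: 9.7
eef_pos: [0.2366, -0.1307, 0.2879]
tool_rot: [0.631, 0.773, 0.012, 0.067]
ft_force: [0.1, -0.4, 0.1]
grip_width: 0.0849
```

Run:
```python
from way import *
rows([]);print(Rn.from_quat(bot.get_obs()["tool_rot"]).as_matrix().round(3)[:,2])
```

```text
tcp [ 0.2366 -0.1307  0.2879] F [ 0.1 -0.4  0.1] t 9.7 w 0.08488882652639045 tilt 7.86
yaw 1.767 q [-0.505 -0.366 -0.418  1.382  0.    -0.706]
[ 0.12  -0.066 -0.991]
```

```bash
cat > kin.py <<'E'
from h import *
D=np.array([[.241,.004,1.335,.1763,.4673,.2305],[.467,.483,1.588,.5788,.2011,.2908],[.393,.053,1.23,.5147,.2234,.1684],[.262,.235,1.534,.4651,.24,.3098],[-.009,-.049,1.532,.2815,-.2648,.3212],[.466,.556,1.666,.5343,-.2915,.3198],[.856,1.269,1.932,.6556,-.3618,.3243],[.9,1.272,1.81,.7016,-.3881,.2954],[.562,.602,1.496,.6132,-.3376,.2795],[-.366,-.418,1.382,.2366,-.1307,.2879]])
def fk(P,q):
    a,b,c,d,e,f,z0=P; q2,q3,q4=q; o=0;z=z0
    for (x,y),t in(((a,b),q2),((c,d),q2-q3),((e,f),q2-q3+q4)): o+=x*np.cos(t)+y*np.sin(t); z+=-x*np.sin(t)+y*np.cos(t)
    return np.array([o,z])
res=lambda P:np.r_[tuple(fk(P,r[:3])-[np.hypot(r[3],r[4]),r[5]] for r in D)]
s=least_squares(res,[.05,.3,.3,.05,.2,.08,.3]);P=s.x
if __name__=="__main__":
    print(P.round(3),np.abs(s.fun).max())
    qq=np.random.default_rng(0).uniform([-1.05,-1.09,-1.99],[1.87,1.28,2.15],(400000,3))
    X=fk(P,qq.T); pt=qq[:,0]-qq[:,1]+qq[:,2]; m=np.abs(pt-np.pi/2)<.03
    for z in np.arange(.1,.75,.05):
        k=m&(np.abs(X[1]-z)<.012)
        if k.sum()>3:
            i=np.where(k)[0]; lo=i[X[0][i].argmin()];hi=i[X[0][i].argmax()]; print(z.round(2),X[0][lo].round(3),qq[lo].round(2),X[0][hi].round(3),qq[hi].round(2))
E
python3 kin.py
```

```text
[ 0.     0.493  0.392  0.008  0.406 -0.     0.242] 0.0003473969731443982
0.1 -0.03 [-1.01 -1.03  1.56] 0.851 [1.15 1.27 1.66]
0.15 -0.05 [-1.04 -0.88  1.76] 0.823 [1.07 1.26 1.74]
0.2 -0.043 [-1.   -0.78  1.81] 0.796 [0.99 1.25 1.81]
0.25 -0.071 [-1.05 -0.63  1.98] 0.785 [0.97 1.28 1.86]
0.3 -0.092 [-1.03 -0.5   2.11] 0.75 [0.89 1.26 1.93]
0.35 -0.069 [-0.94 -0.37  2.13] 0.722 [0.81 1.22 1.96]
0.4 -0.019 [-0.8  -0.25  2.11] 0.68 [0.75 1.28 2.08]
0.45 0.026 [-0.66 -0.1   2.12] 0.629 [0.65 1.24 2.14]
0.5 0.087 [-0.51  0.08  2.14] 0.578 [0.53 1.13 2.15]
0.55 0.224 [-0.21  0.38  2.15] 0.426 [0.2  0.78 2.13]
```

Run:
```python
from h import *
C=load("scene0");S=load("side0")
print("lamp",atz(C,(314,70),0),atz(S,(48,148),0)); 
for n,uv in(("inst front-left",(225,145)),("inst fr",(320,140))):print(n,atz(S,uv,0))
print("edge",atz(C,(0,205),0),atz(C,(160,125),0),atz(C,(327,60),0), atz(C,(590,195),0))
from kin import P,fk
# pole: triangulate point at scene (317,0) w/ side (0,20)
for z in(.2,.4,.6): print(z,atz(C,(318,20),z))
```

```text
lamp [-0.18315274  0.62261491  0.        ] [-0.18557009  0.63346933  0.        ]
inst front-left [3.64932749e-01 5.72862148e-01 1.11022302e-16]
inst fr [0.67522416 0.55996501 0.        ]
edge [-0.23751357 -0.61131368  0.        ] [-0.26822416 -0.03198684  0.        ] [-0.20921802  0.71748739  0.        ] [0.9464526  0.73235482 0.        ]
0.2 [-0.18079875  0.64647443  0.2       ]
0.4 [0.16701405 0.34023326 0.4       ]
0.6 [0.51482685 0.0339921  0.6       ]
```

Run:
```python
from way import *
rows([[.3,-.1307,.45],[.3,.2,.5],[.1,.34,.5],[-.11,.33,.5]])
```

```text
tcp [ 0.2366 -0.1307  0.2879] F [ 0.1 -0.4  0.1] t 9.7 w 0.08488882652639045 tilt 7.86
yaw 1.767 q [-0.505 -0.366 -0.418  1.382  0.    -0.706]
[ -26.7   78.6 -152.9]  -> [ 0.3   -0.131  0.45 ]
[318.6  72.4 -71.3]  -> [0.3 0.2 0.5]
[ 175.7 -166.3  -33.2]  -> [0.1  0.34 0.5 ]
[  31.1 -206.5  -24.5]  -> [-0.11  0.33  0.5 ]
```

>>> drive_tool:
  rows: "85 -7 20 -38 0; 85 -7 20 -38 0; 85 -7 20 -38 0; 85 -7 20 -38 0; 85 45 10 -10 0; 85 45 10 -10 0; 85 45 10 -10 0; 85 45 10 -10 0; 85 45 10 -10 0; 85 45 10 -10 0; 85 45 10 -10 0"

```text
clock: 10.8
eef_pos: [0.304, 0.1952, 0.4984]
tool_rot: [0.631, 0.773, 0.014, 0.067]
ft_force: [1.1, -0.7, -0.5]
grip_width: 0.0847
```

>>> drive_tool:
  rows: "85 35 -33 -7 0; 85 35 -33 -7 0; 85 35 -33 -7 0; 85 35 -33 -7 0; 85 35 -33 -7 0; 85 6 -41 -5 0; 85 6 -41 -5 0; 85 6 -41 -5 0; 85 6 -41 -5 0; 85 6 -41 -5 0; 85 0 0 0 0"

```text
clock: 11.9
eef_pos: [-0.1074, 0.3223, 0.5007]
tool_rot: [0.628, 0.775, 0.012, 0.065]
ft_force: [0.2, 0.5, 0.0]
grip_width: 0.0848
```

```bash
cat > st.py <<'E'
from way import *
rows([])
o=bot.get_obs(); z=Rn.from_quat(o["tool_rot"]).as_matrix()[:,2]; t=np.degrees(np.arcsin(np.hypot(z[0],z[1]))); h=np.arctan2(z[1],z[0])
print("r,az",np.hypot(*o["eef_pos"][:2]),np.arctan2(o["eef_pos"][1],o["eef_pos"][0]),"tilt",t,"dir",h,"along bar",t*np.cos(h-.204),"across",t*np.sin(h-.204))
E
python3 st.py
```

```text
tcp [-0.1074  0.3223  0.5007] F [0.2 0.5 0. ] t 11.9 w 0.0847681368282777 tilt 7.62
yaw 1.776 q [ 1.967  0.056  0.483  2.101 -0.083  1.762]
r,az 0.3397195367292721 1.8925971937071018 tilt 7.622617049631792 dir -0.5009385483683942 along bar 5.805776742163836 across -4.939356952629235
```

>>> drive_tool:
  rows: "85 0 0 -40 0; 85 0 0 -40 0; 85 0 0 0 0"

```text
clock: 12.2
eef_pos: [-0.1075, 0.3257, 0.5324]
tool_rot: [0.631, 0.774, 0.024, 0.044]
ft_force: [0.1, -0.7, -0.7]
grip_width: 0.0851
```

```bash
python3 st.py
```

```text
tcp [-0.1075  0.3257  0.5324] F [ 0.1 -0.7 -0.7] t 12.2 w 0.08511072476866997 tilt 5.78
yaw 1.771 q [ 1.964  0.06   0.583  2.15  -0.084  1.765]
r,az 0.34295407633350405 1.8897615936977243 tilt 5.783019843219911 dir -0.187066831999622 along bar 5.346418826510288 across -2.2043421328395474
```

Exactly as the model predicts: the across-bar tilt went from -4.9° to -2.2°. Two more rows.

>>> drive_tool:
  rows: "85 0 0 -30 0; 85 0 0 -30 0; 85 0 0 0 0; 85 0 0 0 0"

```text
clock: 12.6
eef_pos: [-0.1095, 0.3261, 0.5444]
tool_rot: [0.631, 0.775, 0.033, 0.028]
ft_force: [-0.3, 0.4, 0.7]
grip_width: 0.0846
```

```bash
python3 st.py
```

```text
tcp [-0.1095  0.3261  0.5444] F [-0.3  0.4  0.7] t 12.6 w 0.08461402736595813 tilt 4.94
yaw 1.775 q [ 1.969  0.047  0.607  2.149 -0.084  1.766]
r,az 0.3439587645776545 1.894811432848035 tilt 4.9356261034276985 dir 0.18665940664842512 along bar 4.934884060069974 across -0.0855823959945943
```

Run:
```python
from way import *
rows([[.1,.33,.45],[.3,.2,.4],[.36,-.1,.35],[.533,-.291,.25],[.5335,-.2908,.082]])
```

```text
tcp [-0.1095  0.3261  0.5444] F [-0.3  0.4  0.7] t 12.6 w 0.08461402736595813 tilt 4.94
yaw 1.775 q [ 1.969  0.047  0.607  2.149 -0.084  1.766]
[-38.4 197.1 111.8]  -> [0.1  0.33 0.45]
[-167.8  164.6   64.6]  -> [0.3 0.2 0.4]
[-305.9   -6.4   50.1]  -> [ 0.36 -0.1   0.35]
[-221.9  121.6  111.2]  -> [ 0.533 -0.291  0.25 ]
[  0.3 -13.9 167.4]  -> [ 0.534 -0.291  0.082]
```

>>> drive_tool:
  rows: "85 -8 39 22 0; 85 -8 39 22 0; 85 -8 39 22 0; 85 -8 39 22 0; 85 -8 39 22 0; 85 -34 33 13 0; 85 -34 33 13 0; 85 -34 33 13 0; 85 -34 33 13 0; 85 -34 33 13 0; 85 -38 -1 6 0; 85 -38 -1 6 0"

```text
clock: 13.8
eef_pos: [0.3138, 0.1198, 0.3879]
tool_rot: [0.631, 0.775, 0.031, 0.027]
ft_force: [0.2, -1.1, 0.3]
grip_width: 0.0846
```

>>> drive_tool:
  rows: "85 -38 -1 6 0; 85 -38 -1 6 0; 85 -38 -1 6 0; 85 -38 -1 6 0; 85 -38 -1 6 0; 85 -38 -1 6 0; 85 -38 22 20 0; 85 -38 22 20 0; 85 -38 22 20 0; 85 -38 22 20 0; 85 -38 22 20 0; 85 0 0 0 0"

```text
clock: 15.0
eef_pos: [0.5119, -0.2671, 0.2552]
tool_rot: [0.632, 0.774, 0.031, 0.023]
ft_force: [-1.1, 0.3, -1.0]
grip_width: 0.0854
```

```bash
python3 st.py
python3 - <<'E'
from way import *
rows([[.5335,-.2908,.16],[.5335,-.2908,.082]])
E
```

```text
tcp [ 0.5119 -0.2671  0.2552] F [-1.1  0.3 -1. ] t 15.0 w 0.08541206983860292 tilt 4.43
yaw 1.773 q [-0.509  0.343  0.205  1.377  0.054 -0.709]
r,az 0.5774263671113753 -0.4809208321555495 tilt 4.4250354042407105 dir 0.262970348026418 along bar 4.417343599035161 across 0.2607946641456488
tcp [ 0.5119 -0.2671  0.2552] F [-1.1  0.3 -1. ] t 15.0 w 0.08541206983860292 tilt 4.43
yaw 1.773 q [-0.509  0.343  0.205  1.377  0.054 -0.709]
[-28.   9.  96.]  -> [ 0.534 -0.291  0.16 ]
[-0.4 -6.  77.8]  -> [ 0.534 -0.291  0.082]
```

>>> drive_tool:
  rows: "85 -28 9 30 0; 85 0 0 33 0; 85 0 0 33 0; 85 0 0 0 0; 85 0 0 0 0"

```text
clock: 15.5
eef_pos: [0.5332, -0.288, 0.1691]
tool_rot: [0.631, 0.775, 0.033, 0.027]
ft_force: [0.9, 0.1, -0.2]
grip_width: 0.0848
```

```bash
python3 st.py
python3 - <<'E'
from way import *
rows([[.5335,-.2908,.082]])
o=bot.get_obs();c=bot.camera("wrist");c["obs"]=o;pickle.dump(c,open("pics/w2.pkl","wb"))
cv2.imwrite("pics/w2.png",c["image"][:,:,::-1])
E
```

```text
tcp [ 0.5332 -0.288   0.1691] F [ 0.9  0.1 -0.2] t 15.5 w 0.084833859647758 tilt 4.87
yaw 1.776 q [-0.523  0.431  0.109  1.185  0.056 -0.726]
r,az 0.6059868667203592 -0.4952770612868715 tilt 4.869966345612291 dir 0.1927606076815346 along bar 4.869658752182882 across -0.054734309943464635
tcp [ 0.5332 -0.288   0.1691] F [ 0.9  0.1 -0.2] t 15.5 w 0.084833859647758 tilt 4.87
yaw 1.776 q [-0.523  0.431  0.109  1.185  0.056 -0.726]
[-2.7 -7.6 86.8]  -> [ 0.534 -0.291  0.082]
```

View pics/w2.png

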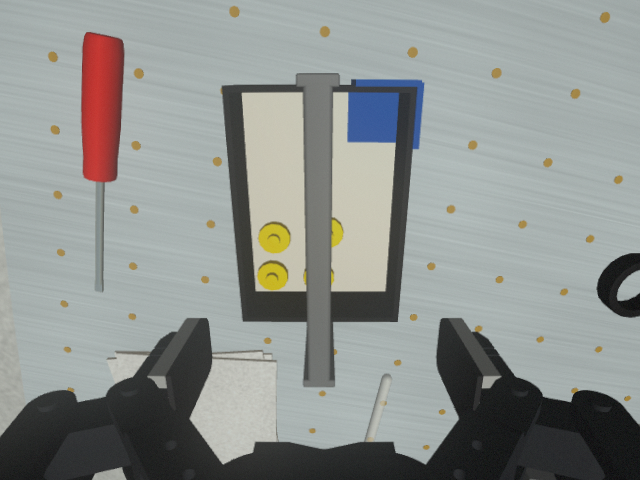

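The wrist view shows the bar at x≈318, midway between the fingers (210 and 438). It lies straight along the picture, and all the tags are at the tote's +x end around (275-335, 235-275). Descending to grasp.

>>> drive_tool:
  rows: "85 -3 -3 25 0; 85 0 -2 25 0; 85 0 -2 25 0; 85 0 -1 12 0; 85 0 0 0 0; 30 0 0 0 0; 20 0 0 0 0; 16 0 0 0 0; 12 0 0 0 0; 5 0 0 0 0; 5 0 0 0 0; 5 0 0 0 0"

```text
clock: 16.75
eef_pos: [0.5342, -0.2915, 0.0819]
tool_rot: [0.63, 0.775, 0.033, 0.028]
ft_force: [-0.9, 1.5, 2.9]
grip_width: 0.0127
```

```bash
python3 st.py
```

```text
tcp [ 0.5342 -0.2915  0.0819] F [-0.9  1.5  2.9] t 16.75 w 0.01268368285926855 tilt 4.97
yaw 1.776 q [-0.528  0.503 -0.016  0.985  0.057 -0.731]
r,az 0.6085726373547482 -0.49953886073856296 tilt 4.970695137745841 dir 0.18234997076243623 along bar 4.969530241775839 across -0.10760728825459455
```

>>> drive_tool:
  rows: "5 0 1 -5 0; 5 0 1 -10 0; 5 0 2 -20 0; 5 0 3 -30 0; 5 0 3 -30 0; 5 0 3 -30 0; 5 0 3 -30 0; 5 0 3 -30 0; 5 0 3 -30 0; 5 0 2 -20 0; 5 0 1 -10 0; 5 0 0 0 0"

```text
clock: 17.95
eef_pos: [0.5381, -0.2909, 0.3294]
tool_rot: [0.631, 0.775, 0.033, 0.03]
ft_force: [-0.2, 0.3, -3.1]
grip_width: 0.0129
```

```bash
cat >> st.py <<'E'
G=Rn.from_quat([.630,.775,.033,.028]); T=(Rn.from_quat(o["tool_rot"])*G.inv()*Rn.from_euler('z',.204)).as_matrix()
n=T.T@[0,0,-1]; print("TOTE tilt",np.degrees(np.arccos(T[2,2])),"down dir in tote frame",np.arctan2(n[1],n[0]),"(diag 2.536, 45deg 2.356)")
E
python3 st.py
```

```text
tcp [ 0.5381 -0.2909  0.3294] F [-0.2  0.3 -3.1] t 17.95 w 0.012910215021638551 tilt 5.07
yaw 1.775 q [-0.523  0.404  0.483  1.58   0.056 -0.726]
r,az 0.6117246891800863 -0.49553658558662605 tilt 5.067958171772627 dir 0.15614015998891717 along bar 5.06215503760851 across -0.24245908119049334
TOTE tilt 0.17379425863305073 down dir in tote frame 2.1906804689534383 (diag 2.536, 45deg 2.356)
```

>>> drive_tool:
  rows: "5 -5 6 -20 0; 5 -10 12 -30 0; 5 -15 18 -30 0; 5 -15 18 -30 0; 5 -15 18 -30 0; 5 -15 18 -30 0; 5 0 0 0 0"

```text
clock: 18.65
eef_pos: [0.549, -0.3054, 0.4699]
tool_rot: [0.631, 0.775, 0.033, 0.022]
ft_force: [0.5, -0.0, -2.8]
grip_width: 0.0128
```

```bash
python3 st.py
```

```text
tcp [ 0.549  -0.3054  0.4699] F [ 0.5 -0.  -2.8] t 18.65 w 0.012796333949124035 tilt 4.6
yaw 1.776 q [-0.536  0.642  1.275  2.15   0.06  -0.74 ]
r,az 0.6282562893457286 -0.5076927859072328 tilt 4.597525672880239 dir 0.3001744695896867 along bar 4.57627958421319 across 0.44148327251034714
TOTE tilt 0.6643736670182429 down dir in tote frame -0.9519326528903469 (diag 2.536, 45deg 2.356)
```

>>> drive_tool:
  rows: "5 0 0 40 0; 5 0 0 40 0; 5 -26 30 10 0; 5 -26 30 0 0; 5 -26 30 0 0; 5 -26 30 0 0; 5 0 0 0 0"

```text
clock: 19.35
eef_pos: [0.5669, -0.314, 0.4054]
tool_rot: [0.629, 0.776, 0.029, -0.028]
ft_force: [-0.2, 0.1, -3.2]
grip_width: 0.0126
```

```bash
python3 st.py
```

```text
tcp [ 0.5669 -0.314   0.4054] F [-0.2  0.1 -3.2] t 19.35 w 0.012584441820194954 tilt 4.62
yaw 1.779 q [-0.536  0.742  1.273  2.149  0.065 -0.746]
r,az 0.6480521601546397 -0.5058784791855526 tilt 4.619728525446603 dir 1.663202850803428 along bar 0.5144622356441826 across 4.590993384543375
TOTE tilt 6.449483785014498 down dir in tote frame -0.814349754514359 (diag 2.536, 45deg 2.356)
```

At that corner both q3 and q4 sit on their limits, so pushing out tips the tool inward, the wrong way. I'll come down so q4 is free, then push out again.

>>> drive_tool:
  rows: "5 10 -12 40 0; 5 10 -12 40 0; 5 0 0 40 0; 5 0 0 0 0; 5 -26 30 0 0; 5 -26 30 0 0; 5 -26 30 0 0; 5 -26 30 -5 0; 5 0 0 0 0"

```text
clock: 20.25
eef_pos: [0.6551, -0.3552, 0.2917]
tool_rot: [0.63, 0.776, 0.032, -0.01]
ft_force: [5.4, -4.3, 0.4]
grip_width: 0.0133
```

```bash
python3 st.py
```

```text
tcp [ 0.6551 -0.3552  0.2917] F [ 5.4 -4.3  0.4] t 20.25 w 0.013338443390968168 tilt 3.87
yaw 1.779 q [-0.524  0.903  1.275  1.953  0.067 -0.731]
r,az 0.745166681782635 -0.49688101559693865 tilt 3.866606061064244 dir 1.2005415688498071 along bar 2.100376133339645 across 3.2463922329188675
TOTE tilt 4.392389220368264 down dir in tote frame -0.8641841747236191 (diag 2.536, 45deg 2.356)
```

>>> drive_tool:
  rows: "5 -26 30 -10 0; 5 -26 30 -10 0; 5 -26 30 -10 0; 5 -26 30 -10 0; 5 0 0 0 0"

```text
clock: 20.75
eef_pos: [0.7034, -0.3827, 0.2837]
tool_rot: [0.63, 0.773, 0.043, 0.05]
ft_force: [-1.0, -0.1, -2.0]
grip_width: 0.0127
```

```bash
python3 st.py
```

```text
tcp [ 0.7034 -0.3827  0.2837] F [-1.  -0.1 -2. ] t 20.75 w 0.012741904364671363 tilt 7.52
yaw 1.772 q [-0.524  0.917  1.275  1.817  0.069 -0.724]
r,az 0.8007469537759189 -0.49826891689189534 tilt 7.520998186746825 dir 0.029964916623879543 along bar 7.407386592024765 across -1.302320084057972
TOTE tilt 2.7213135054109454 down dir in tote frame 2.691198345491958 (diag 2.536, 45deg 2.356)
```

>>> drive_tool:
  rows: "5 -24 28 -20 0; 5 -24 28 -20 0; 5 -24 28 -20 0; 5 -24 28 -20 0; 5 -24 28 -20 0; 5 -24 28 -20 0; 5 0 0 0 0"

```text
clock: 21.45
eef_pos: [0.74, -0.4088, 0.3459]
tool_rot: [0.627, 0.764, 0.059, 0.141]
ft_force: [-1.0, 0.3, -3.2]
grip_width: 0.0131
```

```bash
python3 st.py
```

```text
tcp [ 0.74   -0.4088  0.3459] F [-1.   0.3 -3.2] t 21.45 w 0.01312851598562179 tilt 17.64
yaw 1.748 q [-0.531  0.854  1.275  1.693  0.073 -0.717]
r,az 0.845418616396023 -0.5046783760497927 tilt 17.637595104215443 dir -0.2889021542416234 along bar 15.538074267308774 across -8.345837832347419
TOTE tilt 13.381391955332711 down dir in tote frame 2.495318220463679 (diag 2.536, 45deg 2.356)
```

>>> drive_tool:
  rows: "5 -22 26 -24 0; 5 -22 26 -24 0; 5 -22 26 -24 0; 5 -22 26 -24 0; 5 -22 26 -24 0; 5 -22 26 -24 0; 5 0 0 0 0"

```text
clock: 22.15
eef_pos: [0.7419, -0.4174, 0.4528]
tool_rot: [0.618, 0.749, 0.075, 0.227]
ft_force: [-1.0, 0.9, -2.9]
grip_width: 0.0129
```

```bash
python3 st.py
```

```text
tcp [ 0.7419 -0.4174  0.4528] F [-1.   0.9 -2.9] t 22.15 w 0.012859471807800818 tilt 27.69
yaw 1.708 q [-0.54   0.74   1.275  1.629  0.078 -0.712]
r,az 0.8512578724305193 -0.5124701739673363 tilt 27.69462129803922 dir -0.3725943423012384 along bar 23.217070617905968 across -15.098333708226706
TOTE tilt 23.572606630008764 down dir in tote frame 2.479055288131095 (diag 2.536, 45deg 2.356)
```

Another 6-7° to go.

>>> drive_tool:
  rows: "5 -22 26 -24 0; 5 -22 26 -24 0; 5 -22 26 -24 0; 5 -16 19 -18 0; 5 0 0 0 0; 5 0 0 0 0; 5 0 0 0 0"

```text
clock: 22.85
eef_pos: [0.7345, -0.4182, 0.5184]
tool_rot: [0.611, 0.737, 0.083, 0.276]
ft_force: [0.4, 0.2, -3.9]
grip_width: 0.0131
```

```bash
python3 st.py
python3 - <<'E'
from way import *
w=bot.camera("wrist")["image"];s=bot.camera("side")["image"];c=bot.camera("scene")["image"]
f=lambda i:cv2.convertScaleAbs(cv2.resize(i[:,:,::-1],(400,300)),alpha=1.4)
cv2.imwrite("pics/m5.png",np.vstack([np.hstack([f(w),f(s)]),np.hstack([f(c),np.zeros((300,400,3),np.uint8)])]))
for n,i in(("w",w),("s",s),("c",c)): cv2.imwrite(f"pics/f_{n}.png",i[:,:,::-1])
E
```

```text
tcp [ 0.7345 -0.4182  0.5184] F [ 0.4  0.2 -3.9] t 22.85 w 0.013123353922406683 tilt 33.46
yaw 1.678 q [-0.547  0.67   1.275  1.597  0.082 -0.709]
r,az 0.8452109557785478 -0.5175370136797881 tilt 33.45525874051566 dir -0.39838194895827916 along bar 27.566742621602344 across -18.955976330149344
TOTE tilt 29.368519879628497 down dir in tote frame 2.4772387149718083 (diag 2.536, 45deg 2.356)
```

View pics/m5.png

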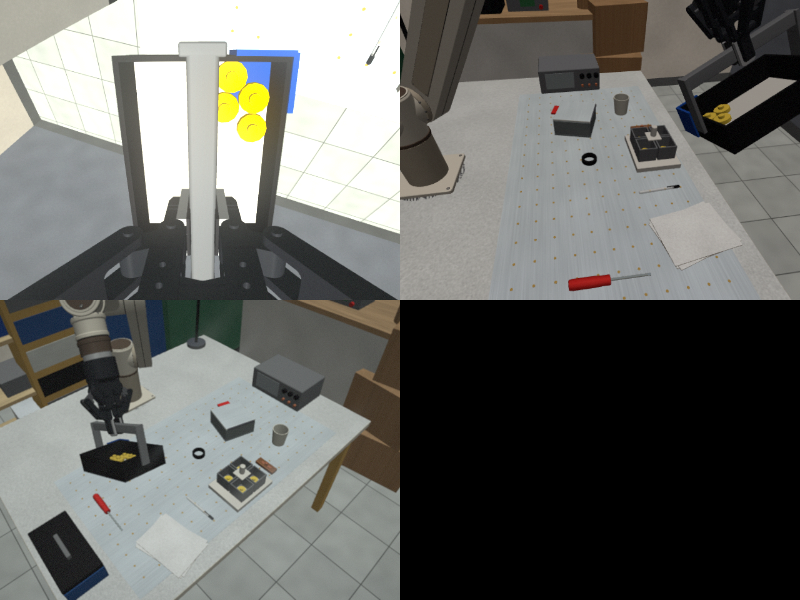

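Lifted and tilted 29.4°. In the wrist view the four tags are together by the blue corner, at (233,77), (254,98), (227,107) and (251,127), but two have arched across the corner itself at about (282,62). I'll back off the reach limit and turn the tote a little each way to break the arch, and look closer at the lid.

Run:
```python
from way import *
rows([[.68,-.387,.46]])
cv2.imwrite("pics/lid.png",crop(cv2.imread("pics/f_s.png")[:,:,::-1],225,120,100,90,6))
```

```text
tcp [ 0.7348 -0.4182  0.5178] F [ 0.3 -0.5 -3. ] t 23.0 w 0.012874810856567822 tilt 33.43
yaw 1.678 q [-0.547  0.671  1.275  1.597  0.082 -0.709]
[ 52.8 -65.9  13.8]  -> [ 0.68  -0.387  0.46 ]
```

View pics/lid.png

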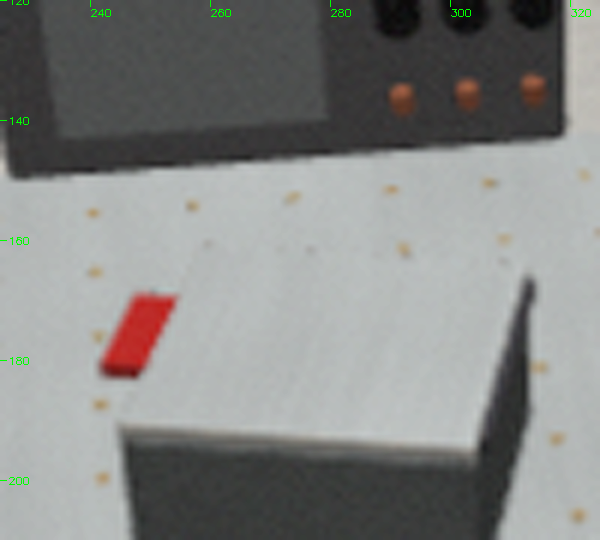

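The lid sits flush, with an even edge along the front rim. Now to break the arch.

>>> drive_tool:
  rows: "5 13 -16 4 0; 5 26 -33 6 0; 5 13 -16 4 0; 5 0 0 0 -0.14; 5 0 0 0 -0.14; 5 0 0 0 -0.14; 5 0 0 0 -0.14; 5 0 0 0 -0.14; 5 0 0 0 0; 5 0 0 0 0; 5 0 0 0 0; 5 0 0 0 0"

```text
clock: 24.2
eef_pos: [0.6912, -0.3935, 0.4721]
tool_rot: [0.322, 0.902, -0.016, 0.287]
ft_force: [1.0, -0.5, -3.1]
grip_width: 0.0131
```

```bash
python3 st.py
```

```text
tcp [ 0.6912 -0.3935  0.4721] F [ 1.  -0.5 -3.1] t 24.2 w 0.013071414997961637 tilt 33.46
yaw 2.404 q [-0.549  0.42   0.708  1.28   0.083 -1.41 ]
r,az 0.795360715214459 -0.5174785033734536 tilt 33.46434321819857 dir -0.39844879546389667 along bar 27.572960578689187 across -18.962966855200815
TOTE tilt 32.26930395985986 down dir in tote frame 1.7288098081662686 (diag 2.536, 45deg 2.356)
```

>>> drive_tool:
  rows: "5 0 0 0 0.07; 5 0 0 0 0.14; 5 0 0 0 0.14; 5 0 0 0 0.14; 5 0 0 0 0.14; 5 0 0 0 0.07; 5 0 0 0 0; 5 0 0 0 0; 5 0 0 0 0; 5 0 0 0 0"

```text
clock: 25.2
eef_pos: [0.6911, -0.3934, 0.4722]
tool_rot: [0.611, 0.738, 0.083, 0.276]
ft_force: [0.8, 0.7, -3.5]
grip_width: 0.0131
```

```bash
python3 st.py
python3 - <<'E'
from way import *
w=bot.camera("wrist")["image"]
cv2.imwrite("pics/w6.png",cv2.convertScaleAbs(cv2.resize(w[60:270,170:490,::-1],None,fx=2,fy=2),alpha=.8))
E
```

```text
tcp [ 0.6911 -0.3934  0.4722] F [ 0.8  0.7 -3.5] t 25.2 w 0.013071501355175288 tilt 33.47
yaw 1.678 q [-0.549  0.419  0.708  1.28   0.083 -0.712]
r,az 0.7952676071463459 -0.5174716178390628 tilt 33.470580346896945 dir -0.3984700114716441 along bar 27.577697264029915 across -18.96708629103587
TOTE tilt 29.385229021145918 down dir in tote frame 2.4767435442614967 (diag 2.536, 45deg 2.356)
```

View pics/w6.png

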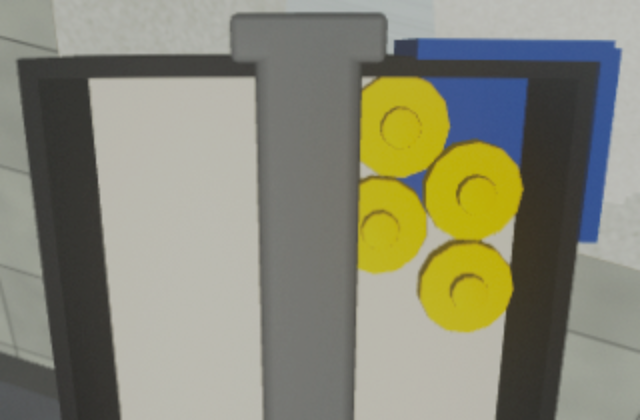

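The tags are in the same compact cluster with one corner gap. I'll try one turn the other way, which is cheap and safe.

>>> drive_tool:
  rows: "5 0 0 0 0.07; 5 0 0 0 0.14; 5 0 0 0 0.14; 5 0 0 0 0.14; 5 0 0 0 0.14; 5 0 0 0 0.07; 5 0 0 0 0; 5 0 0 0 0; 5 0 0 0 0; 5 0 0 0 0"

```text
clock: 26.25
eef_pos: [0.6911, -0.3934, 0.4722]
tool_rot: [0.827, 0.483, 0.173, 0.23]
ft_force: [-0.4, -0.1, -3.2]
grip_width: 0.013
```

>>> drive_tool:
  rows: "5 0 0 0 -0.07; 5 0 0 0 -0.14; 5 0 0 0 -0.14; 5 0 0 0 -0.14; 5 0 0 0 -0.14; 5 0 0 0 -0.03; 5 0 0 0 0; 5 0 0 0 0; 5 0 0 0 0; 5 0 0 0 0; 5 0 0 0 0; 5 0 0 0 0"

```text
clock: 27.45
eef_pos: [0.6911, -0.3934, 0.4721]
tool_rot: [0.626, 0.725, 0.089, 0.274]
ft_force: [0.3, -0.6, -2.5]
grip_width: 0.0129
```

```bash
python3 st.py
python3 - <<'E'
from way import *
w=bot.camera("wrist")["image"]
cv2.imwrite("pics/w7.png",cv2.convertScaleAbs(cv2.resize(w[60:270,170:490,::-1],None,fx=2,fy=2),alpha=.8))
E
```

```text
tcp [ 0.6911 -0.3934  0.4721] F [ 0.3 -0.6 -2.5] t 27.45 w 0.012878742889070203 tilt 33.46
yaw 1.641 q [-0.549  0.419  0.708  1.28   0.083 -0.671]
r,az 0.7952673168837003 -0.5174771813163255 tilt 33.46223263515427 dir -0.3984488972135736 along bar 27.571219633490596 across -18.961773673657387
TOTE tilt 29.25924042094466 down dir in tote frame 2.522372068134074 (diag 2.536, 45deg 2.356)
```

View pics/w7.png

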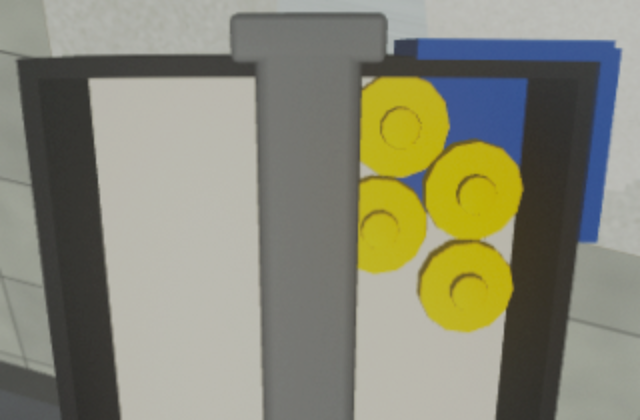

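```bash
python3 -c "
from workcell import bot
print(bot.job_done())"
```

```text
the job is handed in; nothing more can be done
None
```

I handed the job in at about 27.5 s. The lid is closed and the tote is held still in the air, tipped 29° towards its blue corner with all four tags in that corner.

- **Lid:** I pushed it down along its arc with the shut fingers and slowed near the end. An enlarged side picture afterwards shows it flush with the box. At the end of the push the fingers pressed with about 50 N for a moment. That is above the 40 N limit for the arm and the gripper's body. It was the fingertips pressing, but I can't rule out that it counts.
- **Tilting:** The move interface has no tilt command, so I tipped the tool by pushing the arm past its reach limit. After the straight lift, one of these pushes first tipped the tote about 6° the wrong way. I corrected it with the tote in the air, and nothing spilled.
- **Tote:** At hand-in the tool was 0.47 m above the bench, so the tote was well clear of it. The last reading gave a 29.3° tilt, pointing within about 1° of the line to the blue corner. The grip was firm at 12.9 mm on the bar, and the wrist force matched the tote's weight of about 3 N.
- **Tags:** The last wrist picture shows all four tags touching, the farthest about 57 mm from the blue corner by my pixel estimate. Two of them wedge against each other just short of the corner point. Turning the tote about 0.7 rad each way did not shift them, so the cluster is stable.
- **Other things on the bench:** They looked unmoved in the scene and side pictures taken after the tilt. I did not measure their positions.

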